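Dial the tool case's wheel lock and slide its bolt

ROBOT

A 7-joint arm with a two-finger parallel gripper is mounted at the origin on the work surface. World frame = base frame: x ahead of the robot, y to its left, z up, the work surface at z = 0. Lengths are in m, angles in degrees, forces in N, time in s.
With the tool pointing down it reaches from about 0.425 to 0.875 m from the base axis. Payload 4.7 kg.
Tool frame: the origin (TCP) lies at the very end of the fingers, on their centre line; the grasp point (between the pads) lies env.grip_point_offset behind it (env.grip_point_offset is the distance from the TCP to the grasp point, in m); z points along the fingers, y is the direction in which the jaws open and shut (so a half turn about z gives the same grasp; the last joint's range is limited). The gripper opens to 87 mm and grips with 3 to 60 N. Pads are 19 mm wide; open, the fingers measure 117 mm over their backs; the gripper's body (75 mm by 190 mm) begins 51 mm behind the grasp point.
Start: joints at [-74.708, 18.392, -4.016, 83.108, 1.295, 78.541, -3.26], TCP at [0.163, 0.629, 0.223] pointing down, gripper open.
Joint ranges: [-163.93, 163.93], [-17.29, 119.83], [-79.2, 71.16], [3.27, 140.29], [-89.18, 269.18], [5.43, 117.66], [-154.24, 154.24]. Speed limits (degrees/s): [147.25, 147.25, 180, 180, 180, 180, 180].

INTERFACE

Orientations are given as [roll, pitch, yaw] about the fixed x, y, z axes, in that order (R = Rz(yaw) Ry(pitch) Rx(roll)).
In Python, from cell import env gives the robot as it stands.
- The arm moves only by the tool send_rows, never from a script. Its argument "plan" is a list of rows, each a list of 7 numbers: the finger opening in mm, from 0 to 87, then the shift along the tool's x, y, z in mm, then the turn, a rotation vector about the tool's x, y, z in rad. A call has 1 to 12 rows; each row shifts and turns the commanded pose from where the row before left it, along the tool's axes as they then stand; what a row does not reach is not made up. A row lasts 1/10 s, in which the tool goes at most 50 mm and 8.59 degrees, less where a joint would pass 70% of its speed; a pose out of reach is approached as far as the arm can. A call is refused whole if a number of a shift passes 50 or a number of a turn 0.15, either way. A call with a gripper value outside its range is refused whole. The fingers move at their own pace and stop on an object; "grip_force" is the grip in N (left out, the last holds). Time passes only in rows, so rows that do not move let the fingers close. It gives the time, the measured TCP pose, the force and the opening at its end, in the units of the state.
- env.get_obs(): the state, without advancing time (a new reading comes with each control period).
- env.read_camera(name): name is "scene" or "top" or "wrist"; returns the picture (480x640x3 uint8, red, green, blue); there is no depth.
- env.get_calibration(name): a dict with "fx", "fy", "cx", "cy" (pixels), "extrinsics" (4x4, takes a point from camera to world coordinates). Camera axes: x right, y down, z forward; pixel columns grow to the right and rows downward; lengths in m; the calibration is good to about 2 mm. A picture is of the moment at which its call begins: read the wrist's pose just before it. get_calibration takes no time and is no camera call; for the wrist camera it gives the pose at the moment of the call.
- env.sign_off(): hands the job in, once; it reports no verdict.
Trained networks look in the newest picture that a camera, given by its name, has taken for a name from the list of things; names that differ only in an ending like _2 or _b are one class to them, and where a whole thing is asked for, a point or a joint stands for the part that bears it (a point fixed in the world has none). Each returns a list of dicts, best first, with "confidence" (0 to 1); they miss things now and then, are a little off and sometimes report something else, mostly with a low value. They report only what shows in the picture. A call takes as long as a camera call.
- env.regions_of(camera, query): "region" (480x640 bool, what is visible of it) and "rect" ([left, top, right, bottom] in pixels, round what is visible of it).
The state is a dict: "time_s": time; "qpos": joint angles; "joint_velocities": joint speeds; "effort": joint torques, N m; "tool_pos": TCP position; "tool_rot": TCP orientation; "force": force on the tool from outside, world axes, zero at the start; "wrist_torque": the same for the moment, N m; "grip_width": finger opening in m.
Only numpy, scipy, OpenCV 4.12 (cv2) and the standard library are available. Lean on these libraries where they do the work, as an engineer would, in place of code of your own. Each camera call takes 0.05 s, during which the arm holds its last target. There are 200 camera calls.

TASK

Unlock the tool case on the bench: seen from the robot's side its three thumbwheels must read 3 on the left, 5 in the middle and 2 on the right. The middle wheel is already right, so leave it alone; roll the outer two with light fingertip pressure (about 10 N, never over 20 N: the wheels sit on delicate sprung axles, worn to unequal heights), then slide the bolt knob fully to the left and let go. Do not disturb the tools and parts lying around and on the case.

Things in the scene. Friction and masses are not known exactly. Their poses are not given: they have to be found in the camera images.
- case_top (a point): Centre of the top of the fixed dark steel tool case, 200 (x) by 310 (y) by 100 mm high. It carries the case's yaw: x points away from the robot, y to the robot's left. From here, in mm: wheels in a row at x = +35, y = +46 (left), 0 (middle), -46 (right); bolt knob in the near half at x = -55.
- wheel_left (a joint): Angle of the left wheel (+y side), rad; to be set to 3 (2.094). Pips 1 to 6 stand every 60 degrees round the rim: number n is uppermost, in line with the index ridges beside the wheel, at (n-1) x 1.047. Grows as the rim's top rolls away from the robot (case +x); stops at -0.6 and 5.8. Stiff: about 2.7 N along the rim turns it; it stays where it is left.
- wheel_middle (a joint): Middle wheel, built like wheel_left; it already reads 5 (4.189 rad).
- wheel_right (a joint): Right wheel (-y), built like wheel_left; to be set to 2 (1.047 rad).
- wheel_left_top (a point): Nominal top of the left wheel's rim, 113 mm above the bench, mid-width; seats are worn, so the real rim lies up to 3.5 mm above or below it: find it by touch. Aluminium roller, 52 mm in diameter, 18 mm wide, axle along case y, in a slot about 13 mm proud of the case; numbers are dice-like dark pips parted by grooves. Sprung axle: pressed, it sinks 1 mm per 6 N, at most 6 mm.
- wheel_middle_top (a point): The same nominal point of the middle wheel.
- wheel_right_top (a point): The same nominal point of the right wheel, with its own wear of up to 3.5 mm.
- bolt (a joint): Slide of the bolt in m: 0 locked, 0.030 fully open, growing as the knob moves to the left (the case's +y). About 4 N of friction; stays where it is left. Pins inside block it after about 5 mm unless all three wheels are within about 0.2 rad of their numbers.
- bolt_grip (a point): Grip point of the steel bolt knob, a ribbed upright block 14 mm (case x) by 30 mm (case y), rising 33 mm above the case's top; this point is 20 mm above the case's top, in the middle of the block, and moves with it.
- socket: Steel wrench socket, 26 mm across, 34 mm tall, standing on the case's top beyond the left wheel; leave it alone. Origin under its centre.
- nut: Big steel nut, 24 mm across, 11 mm high, on the case's top near its right front corner; leave alone.
- oil_can: Can, 64 mm across, 150 mm tall, on the bench left of the case; leave alone.
- screwdriver: Screwdriver lying on the bench right of the case; leave alone.
- hammer: Hammer lying on the bench at the robot's left; leave alone.
- wrench: Wrench lying on the bench at the robot's right; leave alone.
- tin: Open steel tin, 72 mm across, 70 mm tall, right of the case; leave alone.

How it is judged (in metres and radians):
On the way:
1. the three wheels read 3, 5, 2 (each within 0.2 rad), bolt still locked, no finger on the outer wheels (value of joint wheel_left between 1.8944 and 2.2944 rad and value of joint wheel_middle between 3.9888 and 4.3888 rad and value of joint wheel_right between 0.8472 and 1.2472 rad and value of joint bolt below 0.008 m and contact force between each of wheel_left, wheel_right and the fingers below 0.2 N), for 0.2 s.
At the end, for the whole second after the job is handed in: Bolt open (over 26 of 30 mm), and the wheels at 3, 5, 2, each within 0.2 rad (value of joint wheel_left between 1.8944 and 2.2944 rad and value of joint wheel_middle between 3.9888 and 4.3888 rad and value of joint wheel_right between 0.8472 and 1.2472 rad and value of joint bolt above 0.026 m); the robot touches nothing.
It fails at once if a wheel is pressed with more than 20 N (contact force between any of wheel_left, wheel_middle, wheel_right and the fingers above 20 N or contact force between any of wheel_left, wheel_middle, wheel_right and the arm above 20 N).
It fails at once if the middle wheel is turned off its number (over 0.2 rad) (not (value of joint wheel_middle between 3.9888 and 4.3888 rad)).
It fails at once if a bystander is shifted by more than 30 mm (distance of any of socket, nut, oil_can, screwdriver, hammer, wrench, tin from where it was at the start of the episode above 0.03 m).
It also fails if it takes over 67 s, if anything falls off the work surface, if the arm or the gripper's body presses on something with over 40 N, if the wrist force passes 120 N, or if a joint passes its speed limit or range.

## Working session

There is one attempt and no reset: what is moved stays moved. The work goes in short steps, Python scripts to look and compute and a tool call to move; the robot and the scene stay as the last step left them, time stands still between calls to the robot, and variables do not carry over. Pictures are saved under pics/ and viewed, about 8 in all and at most 12, crops included, and the job is handed in when it is done.

Besides the shell and the picture viewer there is one more tool, called by a JSON object that holds its "name" and its "arguments", one argument or row to a line. send_rows: Moves the arm, as the interface text tells. Its arguments: {"type":"object","properties":{"plan":{"type":"array"},"grip_force":{"type":"number"}},"required":["plan"]}

```bash
ls; mkdir -p pics
python3 - <<'E'
from cell import env
import cv2, numpy as np
o=env.get_obs(); print({k:np.round(v,3).tolist() for k,v in o.items()}, env.grip_point_offset)
a=env.read_camera("scene"); b=env.read_camera("top")
for n in("scene","top"):
    c=env.get_calibration(n); print(n,c['fx'],c['cx'],c['cy'],np.round(c['extrinsics'],3).tolist())
cv2.imwrite("pics/top.png",b[:,:,::-1]); cv2.imwrite("pics/scene.png",a[:,:,::-1])
for q in("case_top","bolt_grip","wheel_left","socket","nut","oil_can","tin"):
    for r in env.regions_of("top",q)[:4]: print(q,r['rect'],round(r['confidence'],2))
E
```

```text
pics
{'time_s': 0.0, 'qpos': [-74.707, 18.439, -4.016, 83.174, 1.296, 78.539, -3.26], 'joint_velocities': [0.079, -0.09, -0.061, 0.046, 0.053, 0.081, -0.053], 'effort': [-0.0, -49.129, -0.404, -31.252, -0.064, 0.044, 0.0], 'tool_pos': [0.163, 0.629, 0.221], 'tool_rot': [-179.894, 0.007, 165.516], 'force': [-1.228, 0.661, 0.125], 'wrist_torque': [0.025, -0.002, -0.008], 'grip_width': 0.087} 0.0187
scene 586.7858493405987 322.3282550610228 238.82054842009836 [[-0.365, 0.71, -0.602, 1.29], [0.931, 0.291, -0.221, 0.31], [0.018, -0.642, -0.767, 1.09], [0.0, 0.0, 0.0, 1.0]]
top 520.6186534985553 328.3574617308677 247.22468275160895 [[-0.018, -0.986, 0.165, 0.288], [-1.0, 0.019, 0.006, 0.013], [-0.009, -0.165, -0.986, 1.342], [0.0, 0.0, 0.0, 1.0]]
case_top [318.6, 187.6, 452.9, 286.5] 0.72
bolt_grip [384.8, 252.5, 397.1, 262.2] 0.67
wheel_left [380.2, 208.9, 390.9, 229.8] 0.68
wheel_left [362.5, 212.5, 373.9, 225.1] 0.6
wheel_left [386.6, 254.3, 394.6, 262.0] 0.21
nut [426.9, 262.6, 436.4, 272.2] 0.51
nut [488.0, 184.2, 524.8, 214.1] 0.47
oil_can [290.9, 189.1, 319.1, 223.3] 0.62
oil_can [318.3, 187.1, 455.4, 284.0] 0.55
tin [490.3, 183.0, 525.5, 212.8] 0.81
tin [480.7, 294.9, 520.7, 362.3] 0.75
tin [315.8, 188.7, 453.7, 288.1] 0.61
```

Run:
```python
import cv2
b=cv2.imread("pics/top.png")[160:310,270:470]
cv2.imwrite("pics/topc.png",cv2.resize(b,(800,600),interpolation=cv2.INTER_CUBIC))
```

```text
(no output)
```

View pics/topc.png

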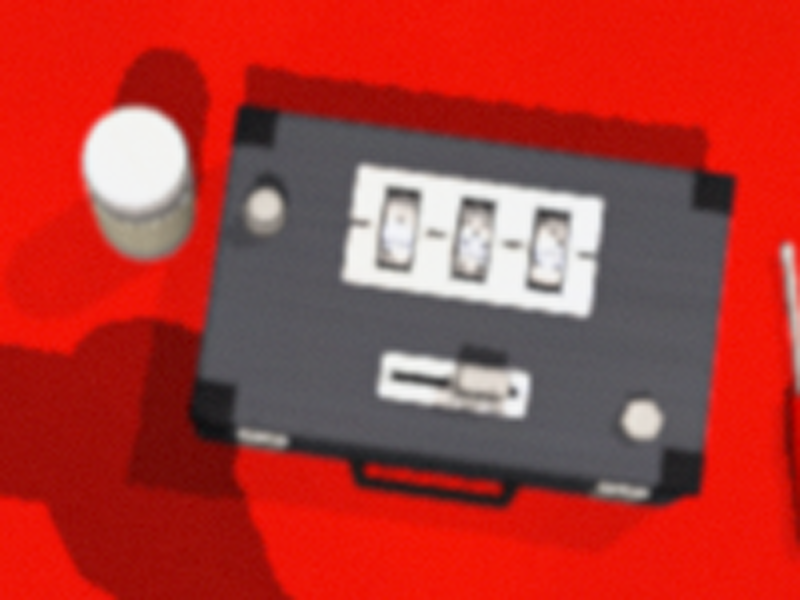

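View pics/scene.png

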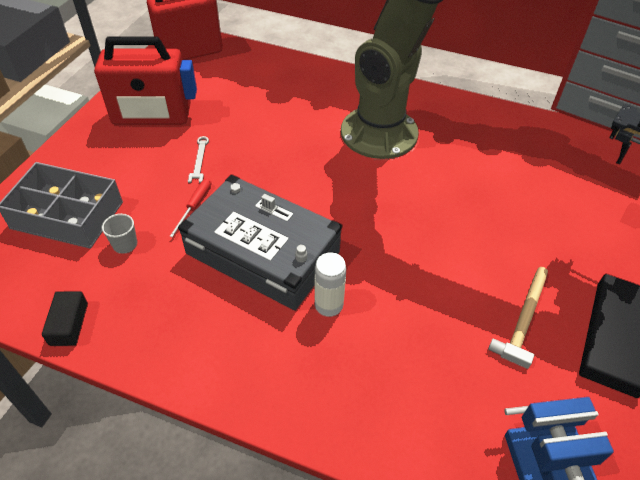

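The top view crop shows the case with a slight clockwise yaw. The corners are at crop (238,103) and (735,178), the wheels near (398,228), (474,240) and (549,250), and the knob at (480,375). The scene view shows the can, socket, nut and other tools clear of the wheels, and the arm far to the left.

```bash
cat > h.py <<'E'
from cell import env
import numpy as np, cv2
def back(cal,u,v,z):
    d=np.array([(u-cal['cx'])/cal['fx'],(v-cal['cy'])/cal['fy'],1.]); T=cal['extrinsics']
    d=T[:3,:3]@d; o=T[:3,3]; return (o+d*(z-o[2])/d[2])
def proj(cal,p):
    T=np.linalg.inv(cal['extrinsics']); q=T[:3,:3]@np.asarray(p)+T[:3,3]
    return np.array([cal['fx']*q[0]/q[2]+cal['cx'],cal['fy']*q[1]/q[2]+cal['cy']])
E
python3 - <<'E'
from h import *
c=env.get_calibration("top")
B=lambda x,y,z:np.round(back(c,270+x/4,160+y/4,z)[:2],4)
P={'TL':B(238,103,.1),'TR':B(737,176,.1),'BR':B(700,495,.1),'BL':B(192,415,.1)}
print(P, 'ctr',sum(P.values())/4)
w=[B(398,228,.101),B(474,240,.101),B(549,250,.101)];rl=B(360,222,.101);rr=B(588,256,.101)
print(w,rl,rr)
for a,b in((P['TL'],P['TR']),(w[0],w[2]),(rl,rr),(P['BL'],P['BR'])):
    d=a-b; print(np.degrees(np.arctan2(-d[0],d[1])),np.linalg.norm(d))
d=P['TL']-P['BL'];print(np.degrees(np.arctan2(d[1],d[0])),np.linalg.norm(d))
print('knob top',B(480,375,.133))
print(np.round(env.get_calibration("wrist")['extrinsics'],3), env.get_calibration("wrist")['fx'])
E
```

```text
{'TL': array([0.6488, 0.0153]), 'TR': array([ 0.5964, -0.2891]), 'BR': array([ 0.4014, -0.2558]), 'BL': array([0.4552, 0.0465])} ctr [ 0.52545  -0.120775]
[array([ 0.5677, -0.0808]), array([ 0.5593, -0.1268]), array([ 0.5522, -0.1721])] [ 0.5719 -0.0577] [ 0.548  -0.1956]
-9.76727876789734 0.3088771924244327
-9.635236338084292 0.0926063712710956
-9.832488310328317 0.13995577873028323
-10.091212928865096 0.307050044780977
-9.154903135212326 0.1960979347163045
knob top [ 0.4712 -0.1237]
[[ 0.25   0.928  0.276  0.087]
 [ 0.968 -0.24  -0.072  0.649]
 [-0.001  0.286 -0.958  0.384]
 [ 0.     0.     0.     1.   ]] 386.8661843211253
```

{"name": "send_rows", "arguments": {
  "plan": [
    [0, -48, 0, 0, 0, 0, 0.074],
    [0, -48, 0, 0, 0, 0, 0.074],
    [0, -48, 0, 0, 0, 0, 0.074],
    [0, -48, 0, 0, 0, 0, 0.074],
    [0, -48, 0, 0, 0, 0, 0.074],
    [0, -48, 0, 0, 0, 0, 0.074],
    [0, -48, 0, 0, 0, 0, 0.074],
    [0, -48, 0, 0, 0, 0, 0.074],
    [0, -48, 0, 0, 0, 0, 0.074],
    [0, -48, 0, 0, 0, 0, 0.074]
  ]
}}

```text
time_s: 1.45
tool_pos: [0.5549, 0.3686, 0.2226]
tool_rot: [180.0, -0.0, 123.0]
force: [0.6, 0.9, -1.4]
grip_width: 0.015
```

{"name": "send_rows", "arguments": {
  "plan": [
    [0, -48, -10, 0, 0, 0, 0.062],
    [0, -48, -10, 0, 0, 0, 0.062],
    [0, -48, -10, 0, 0, 0, 0.062],
    [0, -48, -10, 0, 0, 0, 0.062],
    [0, -48, -10, 0, 0, 0, 0.062],
    [0, -48, -10, 0, 0, 0, 0.062],
    [0, -48, -10, 0, 0, 0, 0.062],
    [0, -48, -10, 0, 0, 0, 0.062],
    [0, -48, -10, 0, 0, 0, 0.062],
    [0, -48, -10, 0, 0, 0, 0.062],
    [0, -48, -10, 0, 0, 0, 0.062],
    [0, -48, -10, 0, 0, 0, 0.064]
  ]
}}

```text
time_s: 2.65
tool_pos: [0.5714, -0.2065, 0.2228]
tool_rot: [180.0, -0.0, 80.2]
force: [-0.3, 0.9, 0.7]
grip_width: 0.0005
```

{"name": "send_rows", "arguments": {
  "plan": [
    [0, 0, 0, 25, 0, 0, 0],
    [0, 0, 0, 25, 0, 0, 0],
    [0, 0, 0, 5, 0, 0, 0],
    [0, 0, 0, 0, 0, 0, 0]
  ]
}}

```text
time_s: 3.05
tool_pos: [0.5714, -0.2041, 0.1669]
tool_rot: [-179.9, -0.0, 80.4]
force: [0.4, -0.0, 0.0]
grip_width: 0.0001
```

Run:
```python
from h import *
o=env.get_obs(); print(o['tool_pos'],o['tool_rot'],o['force'],o['qpos'])
c=env.get_calibration("wrist"); a=env.read_camera("wrist")
np.save('wc.npy',c['extrinsics']); cv2.imwrite("pics/w1.png",a[:,:,::-1])
for n,p in dict(L=(.5674,-.0815,.113),M=(.5596,-.1268,.113),R=(.5517,-.1721,.113),K=(.4692,-.1235,.133)).items(): print(n,proj(c,p))
for q in("wheel_left","bolt_grip"):
    for r in env.regions_of("wrist",q)[:4]: print(q,r['rect'],round(r['confidence'],2))
cv2.imwrite("pics/w1b.png",cv2.resize(a[:,:,::-1],(800,600),interpolation=cv2.INTER_CUBIC))
```

```text
[ 0.57140704 -0.20413878  0.16693426] [-1.79898040e+02 -9.86575510e-03  8.04142454e+01] [ 0.40447274 -0.00056244  0.00286728] [-12.75743074  17.01674625  36.09298784  94.92661924 -10.45644286
  71.57527067  15.89351286]
L [269.27615955  43.87897752]
M [272.17836661 138.72785457]
R [274.56312602 222.30611263]
K [ 87.67492092 164.26443147]
wheel_left [237.5, 22.1, 316.1, 65.6] 0.97
bolt_grip [73.4, 129.8, 143.2, 198.3] 0.72
```

View pics/w1b.png

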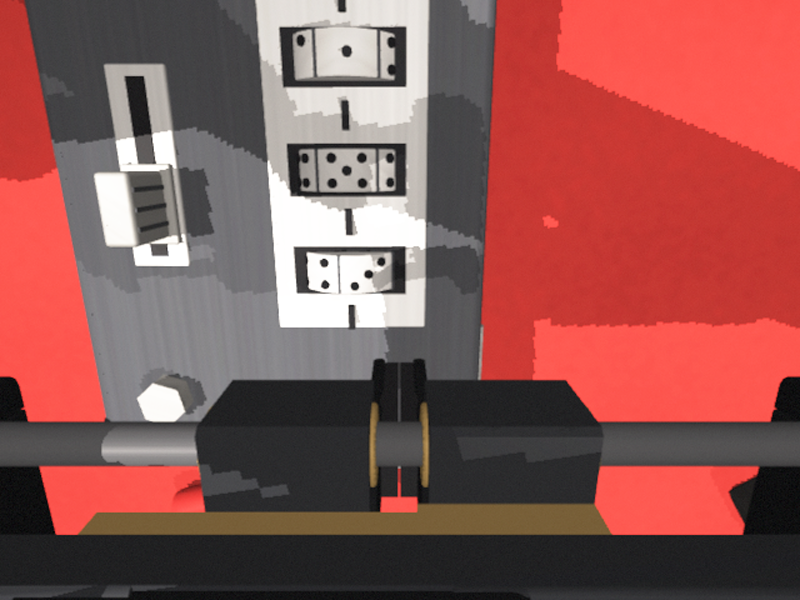

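The wrist picture shows the middle wheel on 5 and the left wheel on 1, its pip at (346,51) in line with the ridges. The right wheel shows 3 rolled about 0.33 rad past the top, with its groove at 340 and its centre pip at 367, against a top line of about 349. So the left wheel needs about +2.09 rad (54 mm of rim) and the right about -1.38 rad (-36 mm). I'll start with the right wheel, in several short strokes.

{"name": "send_rows", "arguments": {
  "plan": [
    [0, 31, -17, 0, 0, 0, 0],
    [0, 0, 0, 22, 0, 0, 0],
    [0, 0, 0, 22, 0, 0, 0],
    [0, 0, 0, 3, 0, 0, 0],
    [0, 0, 0, 0, 0, 0, 0],
    [0, 0, 0, 0, 0, 0, 0]
  ]
}}

```text
time_s: 3.8
tool_pos: [0.5612, -0.1718, 0.1221]
tool_rot: [179.9, 0.0, 80.4]
force: [0.1, -0.5, 1.0]
grip_width: 0.0003
```

{"name": "send_rows", "arguments": {
  "plan": [
    [0, 0, 0, 1, 0, 0, 0],
    [0, 0, 0, 1, 0, 0, 0],
    [0, 0, 0, 0, 0, 0, 0]
  ]
}}

```text
time_s: 4.1
tool_pos: [0.5604, -0.1715, 0.1189]
tool_rot: [180.0, -0.0, 80.4]
force: [-0.4, 1.0, -0.1]
grip_width: 0.0003
```

{"name": "send_rows", "arguments": {
  "plan": [
    [0, 0, 0, 1, 0, 0, 0],
    [0, 0, 0, 1, 0, 0, 0],
    [0, 0, 0, 0, 0, 0, 0]
  ]
}}

```text
time_s: 4.4
tool_pos: [0.5601, -0.1713, 0.1163]
tool_rot: [-180.0, -0.0, 80.4]
force: [0.3, 1.1, -0.5]
grip_width: 0.0006
```

{"name": "send_rows", "arguments": {
  "plan": [
    [0, 0, 0, 1, 0, 0, 0],
    [0, 0, 0, 0.5, 0, 0, 0],
    [0, 0, 0, 0, 0, 0, 0]
  ]
}}

```text
time_s: 4.7
tool_pos: [0.5601, -0.1713, 0.1149]
tool_rot: [-180.0, -0.0, 80.4]
force: [0.5, 0.6, -0.2]
grip_width: 0.0003
```

{"name": "send_rows", "arguments": {
  "plan": [
    [0, 0, 0, 1, 0, 0, 0],
    [0, 0, 0, 0.5, 0, 0, 0],
    [0, 0, 0, 0, 0, 0, 0]
  ]
}}

```text
time_s: 5.0
tool_pos: [0.5602, -0.1713, 0.1135]
tool_rot: [-180.0, -0.0, 80.4]
force: [-0.7, -0.4, -0.6]
grip_width: 0.0003
```

{"name": "send_rows", "arguments": {
  "plan": [
    [0, 0, 0, 1, 0, 0, 0],
    [0, 0, 0, 0, 0, 0, 0],
    [0, 0, 0, 0, 0, 0, 0]
  ]
}}

```text
time_s: 5.3
tool_pos: [0.5603, -0.1714, 0.1128]
tool_rot: [180.0, -0.0, 80.4]
force: [-0.5, -0.4, 2.4]
grip_width: 0.0004
```

{"name": "send_rows", "arguments": {
  "plan": [
    [0, 0, 0, 1, 0, 0, 0],
    [0, 0, 0, 0, 0, 0, 0],
    [0, 0, 0, 0, 0, 0, 0]
  ]
}}

```text
time_s: 5.6
tool_pos: [0.5604, -0.1714, 0.1122]
tool_rot: [180.0, -0.0, 80.4]
force: [-1.7, -0.0, 4.4]
grip_width: 0.0004
```

{"name": "send_rows", "arguments": {
  "plan": [
    [0, 0, 0, 1, 0, 0, 0],
    [0, 0, 0, 0.5, 0, 0, 0],
    [0, 0, 0, 0, 0, 0, 0],
    [0, 0, 0, 0, 0, 0, 0]
  ]
}}

```text
time_s: 6.0
tool_pos: [0.561, -0.1715, 0.1115]
tool_rot: [179.9, -0.0, 80.4]
force: [-1.2, 0.8, 8.5]
grip_width: 0.0002
```

{"name": "send_rows", "arguments": {
  "plan": [
    [0, 0, 0, 0.3, 0, 0, 0],
    [0, 0, -1.5, 0, 0, 0, 0],
    [0, 0, -1.5, 0, 0, 0, 0],
    [0, 0, -1.5, 0, 0, 0, 0],
    [0, 0, -1.5, 0, 0, 0, 0],
    [0, 0, 0, 0, 0, 0, 0]
  ]
}}

```text
time_s: 6.6
tool_pos: [0.5573, -0.1709, 0.112]
tool_rot: [179.6, -0.0, 80.4]
force: [2.4, 0.4, 7.2]
grip_width: 0.0007
```

{"name": "send_rows", "arguments": {
  "plan": [
    [0, 0, -1.5, 0.2, 0, 0, 0],
    [0, 0, -1.5, 0.2, 0, 0, 0],
    [0, 0, -1.5, 0, 0, 0, 0],
    [0, 0, -1.5, 0, 0, 0, 0],
    [0, 0, -1, 0, 0, 0, 0],
    [0, 0, -1, 0, 0, 0, 0],
    [0, 0, 0, 0, 0, 0, 0]
  ]
}}

```text
time_s: 7.3
tool_pos: [0.5496, -0.1696, 0.1118]
tool_rot: [179.6, -0.0, 80.4]
force: [2.9, -0.7, 8.7]
grip_width: 0.0005
```

{"name": "send_rows", "arguments": {
  "plan": [
    [0, 0, 0, -10, 0, 0, 0],
    [0, -20, 8, -25, 0, 0, 0],
    [0, -25, 10, -15, 0, 0, 0],
    [0, 0, 0, 0, 0, 0, 0],
    [0, 0, 0, 0, 0, 0, 0]
  ]
}}

```text
time_s: 7.8
tool_pos: [0.5562, -0.2168, 0.1592]
tool_rot: [-180.0, -0.0, 80.3]
force: [-0.8, 1.3, -0.6]
grip_width: 0.0002
```

```bash
cat > look.py <<'E'
from h import *; import sys
n=sys.argv[1]
o=env.get_obs(); print(o['tool_pos'],o['force'])
c=env.get_calibration("wrist"); a=env.read_camera("wrist")[:,:,::-1]
s=4; x0,y0,w,h=[int(v) for v in sys.argv[2:6]]
cv2.imwrite(f"pics/{n}.png",cv2.resize(a[y0:y0+h,x0:x0+w],None,fx=s,fy=s,interpolation=cv2.INTER_CUBIC))
for k,p in dict(L=(.570,-.0795,.113),M=(.562,-.125,.113),R=(.5542,-.170,.113)).items(): print(k,(proj(c,p)-[x0,y0])*s, c['extrinsics'][:3,3])
E
python3 look.py w2 200 20 160 150
```

```text
[ 0.55618794 -0.21679717  0.15924657] [-0.76641945  1.25191355 -0.57311431]
L [389.19166057 -82.28010681] [ 0.57013867 -0.1395949   0.32078199]
M [393.5361228  335.09553072] [ 0.57013867 -0.1395949   0.32078199]
R [398.1089814 695.6807792] [ 0.57013867 -0.1395949   0.32078199]
```

View pics/w2.png

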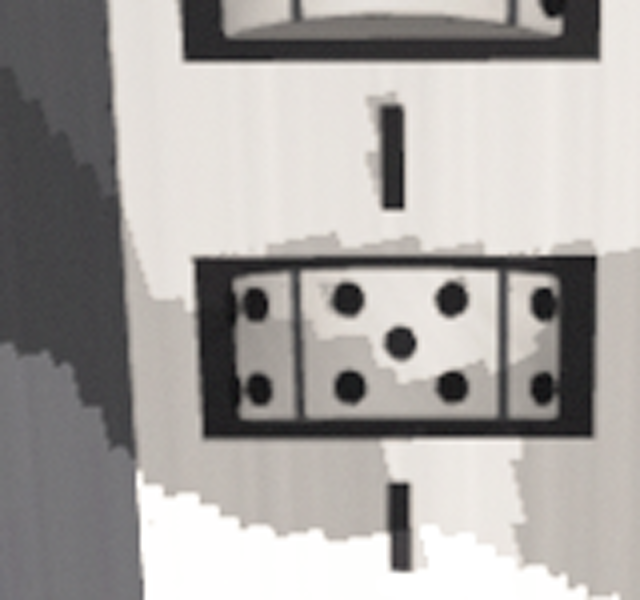

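The crop shows only the middle wheel, on 5 with its centre pip at (400,343). I'll crop the same view lower down to get the right wheel.

```bash
python3 look.py w3 200 130 160 120
```

```text
[ 0.55602414 -0.21556373  0.15856937] [ 0.79217226 -0.41823718 -0.06242698]
L [ 394.37931975 -512.28296391] [ 0.57002866 -0.13849146  0.32017407]
M [397.79361853 -95.18463578] [ 0.57002866 -0.13849146  0.32017407]
R [401.56426101 265.2132835 ] [ 0.57002866 -0.13849146  0.32017407]
```

View pics/w3.png

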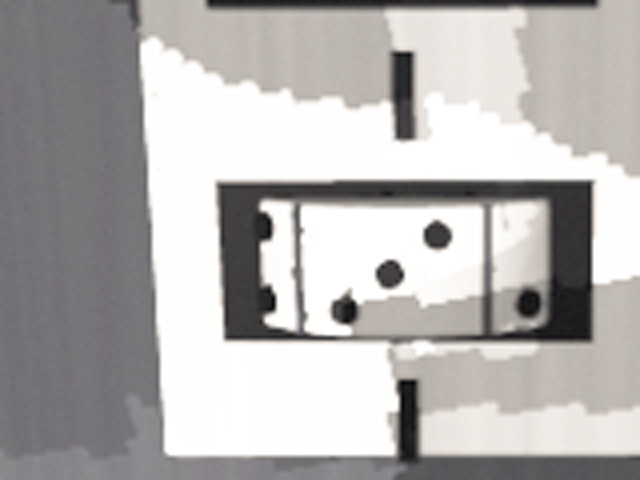

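The right wheel now reads just short of 3: its pip is at (389,273) against a top line of about 409, so it is at about 2.0 rad. The stroke rolled without slipping, about 0.43 rad for 11.5 mm. It has about -24.8 mm still to go, which is two more strokes.

{"name": "send_rows", "arguments": {
  "plan": [
    [0, 45, -4.5, 10, 0, 0, 0],
    [0, 0, 0, 25, 0, 0, 0],
    [0, 0, 0, 10, 0, 0, 0],
    [0, 0, 0, 2, 0, 0, 0],
    [0, 0, 0, 1, 0, 0, 0],
    [0, 0, 0, 1, 0, 0, 0],
    [0, 0, 0, 1, 0, 0, 0],
    [0, 0, 0, 0, 0, 0, 0]
  ]
}}

```text
time_s: 8.7
tool_pos: [0.561, -0.1696, 0.1113]
tool_rot: [179.9, -0.2, 80.4]
force: [-1.2, 5.7, 9.4]
grip_width: 0.0003
```

{"name": "send_rows", "arguments": {
  "plan": [
    [0, 0, -1.5, 0, 0, 0, 0],
    [0, 0, -1.5, 0, 0, 0, 0],
    [0, 0, -1.5, 0, 0, 0, 0],
    [0, 0, -1.5, 0, 0, 0, 0],
    [0, 0, -1.5, 0, 0, 0, 0],
    [0, 0, -1.5, 0, 0, 0, 0],
    [0, 0, -1.5, 0, 0, 0, 0],
    [0, 0, -1.5, 0, 0, 0, 0],
    [0, 0, -1.5, 0, 0, 0, 0],
    [0, 0, 0, 0, 0, 0, 0]
  ]
}}

```text
time_s: 9.7
tool_pos: [0.5495, -0.1678, 0.1119]
tool_rot: [179.6, -0.2, 80.4]
force: [2.6, 4.5, 7.8]
grip_width: 0.0003
```

{"name": "send_rows", "arguments": {
  "plan": [
    [0, 0, 0, -8, 0, 0, 0],
    [0, 0, 13.5, 0, 0, 0, 0],
    [0, 0, 0, 0, 0, 0, 0],
    [0, 0, 0, 4, 0, 0, 0],
    [0, 0, 0, 2, 0, 0, 0],
    [0, 0, 0, 1, 0, 0, 0],
    [0, 0, 0, 1, 0, 0, 0],
    [0, 0, 0, 0, 0, 0, 0]
  ]
}}

```text
time_s: 10.5
tool_pos: [0.5599, -0.1723, 0.1111]
tool_rot: [179.9, 0.0, 80.3]
force: [-2.0, 0.3, 10.5]
grip_width: 0.0004
```

{"name": "send_rows", "arguments": {
  "plan": [
    [0, 0, -1.5, 0, 0, 0, 0],
    [0, 0, -1.5, 0, 0, 0, 0],
    [0, 0, -1.5, 0, 0, 0, 0],
    [0, 0, -1.5, 0, 0, 0, 0],
    [0, 0, -1.5, 0, 0, 0, 0],
    [0, 0, -1.5, 0, 0, 0, 0],
    [0, 0, -1.5, 0, 0, 0, 0],
    [0, 0, -1.5, 0, 0, 0, 0],
    [0, 0, -1.5, 0, 0, 0, 0],
    [0, 0, 0, 0, 0, 0, 0]
  ]
}}

```text
time_s: 11.5
tool_pos: [0.5484, -0.1703, 0.1116]
tool_rot: [179.7, 0.0, 80.3]
force: [2.4, -1.7, 8.9]
grip_width: 0.0003
```

{"name": "send_rows", "arguments": {
  "plan": [
    [0, 0, 0, -10, 0, 0, 0],
    [0, -20, 8, -25, 0, 0, 0],
    [0, -25, 10, -15, 0, 0, 0],
    [0, 0, 0, 0, 0, 0, 0],
    [0, 0, 0, 0, 0, 0, 0]
  ]
}}

```text
time_s: 12.0
tool_pos: [0.5557, -0.2167, 0.1591]
tool_rot: [-179.9, -0.0, 80.3]
force: [-0.5, 1.0, -0.9]
grip_width: 0.0005
```

```bash
python3 look.py w4 200 130 160 120
```

```text
[ 0.55566601 -0.21674134  0.15907367] [-0.53936132  0.9662418  -0.8664558 ]
L [ 393.37627131 -522.87544883] [ 0.56977721 -0.13960126  0.32063716]
M [ 397.51545784 -105.18958906] [ 0.56977721 -0.13960126  0.32063716]
R [401.91147922 255.66032455] [ 0.56977721 -0.13960126  0.32063716]
```

View pics/w4.png

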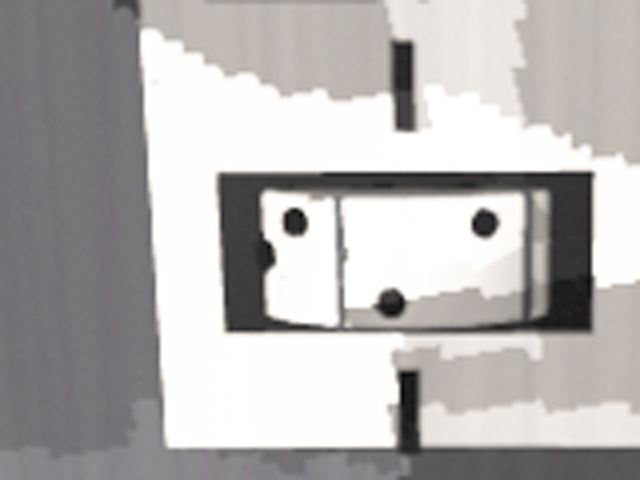

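The right wheel shows 2, with its pips' centre at 437 and grooves at 340 and 527, against a top line of about 407. It is about 0.16 rad high, so I'll make a short corrective stroke.

{"name": "send_rows", "arguments": {
  "plan": [
    [0, 45, -8, 10, 0, 0, 0],
    [0, 0, 0, 25, 0, 0, 0],
    [0, 0, 0, 10, 0, 0, 0],
    [0, 0, 0, 2, 0, 0, 0],
    [0, 0, 0, 1, 0, 0, 0],
    [0, 0, 0, 1, 0, 0, 0],
    [0, 0, 0, 1, 0, 0, 0],
    [0, 0, 0, 0, 0, 0, 0]
  ]
}}

```text
time_s: 12.85
tool_pos: [0.5573, -0.1683, 0.1113]
tool_rot: [179.9, -0.2, 80.4]
force: [-1.3, 6.7, 11.3]
grip_width: 0.0001
```

{"name": "send_rows", "arguments": {
  "plan": [
    [0, 0, -1.5, 0, 0, 0, 0],
    [0, 0, -1.5, 0, 0, 0, 0],
    [0, 0, -1.5, 0, 0, 0, 0],
    [0, 0, -1.5, 0, 0, 0, 0],
    [0, 0, -1.5, 0, 0, 0, 0],
    [0, 0, 0, 0, 0, 0, 0]
  ]
}}

```text
time_s: 13.45
tool_pos: [0.552, -0.1676, 0.1118]
tool_rot: [179.6, -0.2, 80.4]
force: [4.5, 4.3, 8.4]
grip_width: 0.0004
```

{"name": "send_rows", "arguments": {
  "plan": [
    [0, 0, 0, -25, 0, 0, 0],
    [0, 46, -1.5, 0, 0, 0, 0],
    [0, 46, -2, 0, 0, 0, 0],
    [0, 0, 0, 10, 0, 0, 0],
    [0, 0, 0, 6, 0, 0, 0],
    [0, 0, 0, 0, 0, 0, 0],
    [0, 0, 0, 0, 0, 0, 0]
  ]
}}

```text
time_s: 14.15
tool_pos: [0.5603, -0.0802, 0.1182]
tool_rot: [-180.0, 0.1, 80.2]
force: [-0.5, 0.1, -0.2]
grip_width: 0.0005
```

{"name": "send_rows", "arguments": {
  "plan": [
    [0, 0, 0, 1, 0, 0, 0],
    [0, 0, 0, 1, 0, 0, 0],
    [0, 0, 0, 1, 0, 0, 0],
    [0, 0, 0, 0, 0, 0, 0]
  ]
}}

```text
time_s: 14.55
tool_pos: [0.5607, -0.0783, 0.1153]
tool_rot: [-180.0, -0.0, 80.4]
force: [-0.3, 0.0, 0.6]
grip_width: 0.0004
```

{"name": "send_rows", "arguments": {
  "plan": [
    [0, 0, 3, 0, 0, 0, 0],
    [0, 0, 0, 1, 0, 0, 0],
    [0, 0, 0, 0.5, 0, 0, 0],
    [0, 0, 0, 0, 0, 0, 0]
  ]
}}

```text
time_s: 14.95
tool_pos: [0.5644, -0.0786, 0.1143]
tool_rot: [179.9, -0.0, 80.4]
force: [0.7, -1.0, 1.5]
grip_width: 0.0007
```

{"name": "send_rows", "arguments": {
  "plan": [
    [0, 0, 0, 1, 0, 0, 0],
    [0, 0, 0, 0.5, 0, 0, 0],
    [0, 0, 0, 0, 0, 0, 0]
  ]
}}

```text
time_s: 15.25
tool_pos: [0.5645, -0.0787, 0.1134]
tool_rot: [179.9, -0.0, 80.4]
force: [-1.1, -0.5, 7.3]
grip_width: 0.0008
```

{"name": "send_rows", "arguments": {
  "plan": [
    [0, 0, 0, 0.7, 0, 0, 0],
    [0, 0, 0, 0, 0, 0, 0],
    [0, 0, 1.5, 0, 0, 0, 0],
    [0, 0, 1.5, 0, 0, 0, 0],
    [0, 0, 1.5, 0, 0, 0, 0],
    [0, 0, 1.5, 0, 0, 0, 0],
    [0, 0, 0, 0, 0, 0, 0]
  ]
}}

```text
time_s: 15.95
tool_pos: [0.57, -0.0796, 0.113]
tool_rot: [180.0, -0.0, 80.4]
force: [-2.3, 0.9, 9.5]
grip_width: 0.0005
```

{"name": "send_rows", "arguments": {
  "plan": [
    [0, 0, 1.5, 0, 0, 0, 0],
    [0, 0, 1.5, 0, 0, 0, 0],
    [0, 0, 1.5, 0, 0, 0, 0],
    [0, 0, 1.5, 0, 0, 0, 0],
    [0, 0, 1.5, 0, 0, 0, 0],
    [0, 0, 1.5, 0, 0, 0, 0],
    [0, 0, 0, 0, 0, 0, 0]
  ]
}}

```text
time_s: 16.65
tool_pos: [0.579, -0.0811, 0.1127]
tool_rot: [180.0, -0.0, 80.4]
force: [-1.5, 0.0, 6.8]
grip_width: 0.0001
```

{"name": "send_rows", "arguments": {
  "plan": [
    [0, 0, 0, -8, 0, 0, 0],
    [0, 0, -16, 0, 0, 0, 0],
    [0, 0, 0, 0, 0, 0, 0],
    [0, 0, 0, 4, 0, 0, 0],
    [0, 0, 0, 2, 0, 0, 0],
    [0, 0, 0, 1, 0, 0, 0],
    [0, 0, 0, 1, 0, 0, 0],
    [0, 0, 0, 0, 0, 0, 0]
  ]
}}

```text
time_s: 17.45
tool_pos: [0.5634, -0.0784, 0.1128]
tool_rot: [180.0, -0.0, 80.4]
force: [-3.0, 2.0, 9.9]
grip_width: 0.0004
```

{"name": "send_rows", "arguments": {
  "plan": [
    [0, 0, 1.5, 0, 0, 0, 0],
    [0, 0, 1.5, 0, 0, 0, 0],
    [0, 0, 1.5, 0, 0, 0, 0],
    [0, 0, 1.5, 0, 0, 0, 0],
    [0, 0, 1.5, 0, 0, 0, 0],
    [0, 0, 1.5, 0, 0, 0, 0],
    [0, 0, 1.5, 0, 0, 0, 0],
    [0, 0, 1.5, 0, 0, 0, 0],
    [0, 0, 1.5, 0, 0, 0, 0],
    [0, 0, 0, 0, 0, 0, 0]
  ]
}}

```text
time_s: 18.45
tool_pos: [0.5773, -0.0808, 0.1129]
tool_rot: [179.9, -0.0, 80.4]
force: [-1.7, 0.6, 7.4]
grip_width: 0.0004
```

{"name": "send_rows", "arguments": {
  "plan": [
    [0, 0, 0, -8, 0, 0, 0],
    [0, 0, -13.5, 0, 0, 0, 0],
    [0, 0, 0, 0, 0, 0, 0],
    [0, 0, 0, 4, 0, 0, 0],
    [0, 0, 0, 2, 0, 0, 0],
    [0, 0, 0, 1, 0, 0, 0],
    [0, 0, 0, 1, 0, 0, 0],
    [0, 0, 0, 0, 0, 0, 0]
  ]
}}

```text
time_s: 19.25
tool_pos: [0.5634, -0.0785, 0.1129]
tool_rot: [180.0, -0.0, 80.4]
force: [-2.7, 0.4, 10.4]
grip_width: 0.0003
```

{"name": "send_rows", "arguments": {
  "plan": [
    [0, 0, 1.5, 0, 0, 0, 0],
    [0, 0, 1.5, 0, 0, 0, 0],
    [0, 0, 1.5, 0, 0, 0, 0],
    [0, 0, 1.5, 0, 0, 0, 0],
    [0, 0, 1.5, 0, 0, 0, 0],
    [0, 0, 1.5, 0, 0, 0, 0],
    [0, 0, 1.5, 0, 0, 0, 0],
    [0, 0, 1.5, 0, 0, 0, 0],
    [0, 0, 1.5, 0, 0, 0, 0],
    [0, 0, 0, 0, 0, 0, 0]
  ]
}}

```text
time_s: 20.25
tool_pos: [0.5773, -0.0808, 0.1128]
tool_rot: [179.9, -0.0, 80.4]
force: [-0.9, -0.4, 7.8]
grip_width: 0.0005
```

{"name": "send_rows", "arguments": {
  "plan": [
    [0, 0, 0, -20, 0, 0, 0],
    [0, -40, -3, -20, 0, 0, 0],
    [0, -40, -4, -10, 0, 0, 0],
    [0, -10, 0, 0, 0, 0, 0],
    [0, 0, 0, 0, 0, 0, 0],
    [0, 0, 0, 0, 0, 0, 0]
  ]
}}

```text
time_s: 20.85
tool_pos: [0.5543, -0.1669, 0.1608]
tool_rot: [-179.9, -0.1, 80.4]
force: [0.0, 0.5, 0.4]
grip_width: 0.0005
```

```bash
python3 look.py w5 200 50 160 150
```

```text
[ 0.55428592 -0.16693128  0.16080821] [0.01314276 0.49708081 0.44145789]
L [478.36775346 238.21791872] [ 0.56815731 -0.08981551  0.32241357]
M [476.00909179 597.25848886] [ 0.56815731 -0.08981551  0.32241357]
R [474.71326174 910.64036545] [ 0.56815731 -0.08981551  0.32241357]
```

View pics/w5.png

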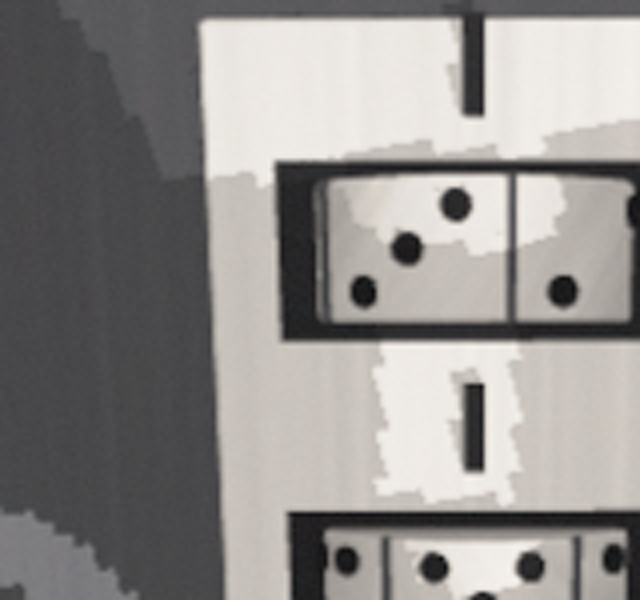

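The left wheel shows 3, short of the top: its centre pip is at (407,248) and its groove at 512, against a top line of about 476. It is at about 1.75 rad, so 9 mm of rim remains.

{"name": "send_rows", "arguments": {
  "plan": [
    [0, 45, -2, 0, 0, 0, 0],
    [0, 45, -2, 10, 0, 0, 0],
    [0, 0, 0, 25, 0, 0, 0],
    [0, 0, 0, 10, 0, 0, 0],
    [0, 0, 0, 0, 0, 0, 0],
    [0, 0, 0, 2, 0, 0, 0],
    [0, 0, 0, 1, 0, 0, 0],
    [0, 0, 0, 1, 0, 0, 0],
    [0, 0, 0, 1, 0, 0, 0],
    [0, 0, 0, 0, 0, 0, 0]
  ]
}}

```text
time_s: 21.9
tool_pos: [0.5657, -0.0802, 0.1133]
tool_rot: [179.9, 0.0, 80.3]
force: [-2.5, -0.9, 7.5]
grip_width: 0.0004
```

{"name": "send_rows", "arguments": {
  "plan": [
    [0, 0, 1.5, 0, 0, 0, 0],
    [0, 0, 1.5, 0, 0, 0, 0],
    [0, 0, 1.5, 0, 0, 0, 0],
    [0, 0, 1.5, 0, 0, 0, 0],
    [0, 0, 1.5, 0, 0, 0, 0],
    [0, 0, 1.5, 0, 0, 0, 0],
    [0, 0, 0, 0, 0, 0, 0]
  ]
}}

```text
time_s: 22.6
tool_pos: [0.5747, -0.0818, 0.1133]
tool_rot: [179.9, 0.0, 80.3]
force: [-2.1, -0.1, 6.1]
grip_width: 0.0003
```

{"name": "send_rows", "arguments": {
  "plan": [
    [0, 0, 0, -20, 0, 0, 0],
    [0, -40, -4, -20, 0, 0, 0],
    [0, -40, -4, -20, 0, 0, 0],
    [0, -40, 0, 0, 0, 0, 0],
    [0, 0, 0, 0, 0, 0, 0],
    [0, 0, 0, 0, 0, 0, 0]
  ]
}}

```text
time_s: 23.2
tool_pos: [0.5456, -0.1991, 0.1719]
tool_rot: [180.0, -0.0, 80.2]
force: [-0.9, 1.1, -0.3]
grip_width: 0.0006
```

```bash
python3 look.py w6 200 20 160 150;  python3 - <<'E'
from h import *
a=env.read_camera("wrist")[:,:,::-1]; c=a[10:235,80:380]
cv2.imwrite("pics/w7.png",cv2.resize(c,(800,600),interpolation=cv2.INTER_CUBIC))
E
```

```text
[ 0.54560427 -0.19909146  0.17191322] [-0.87047722  1.10319661 -0.2697787 ]
L [498.03228926  88.99933042] [ 0.55958075 -0.12186247  0.33346766]
M [496.00444176 462.95031302] [ 0.55958075 -0.12186247  0.33346766]
R [494.99282396 789.45887825] [ 0.55958075 -0.12186247  0.33346766]
```

View pics/w7.png

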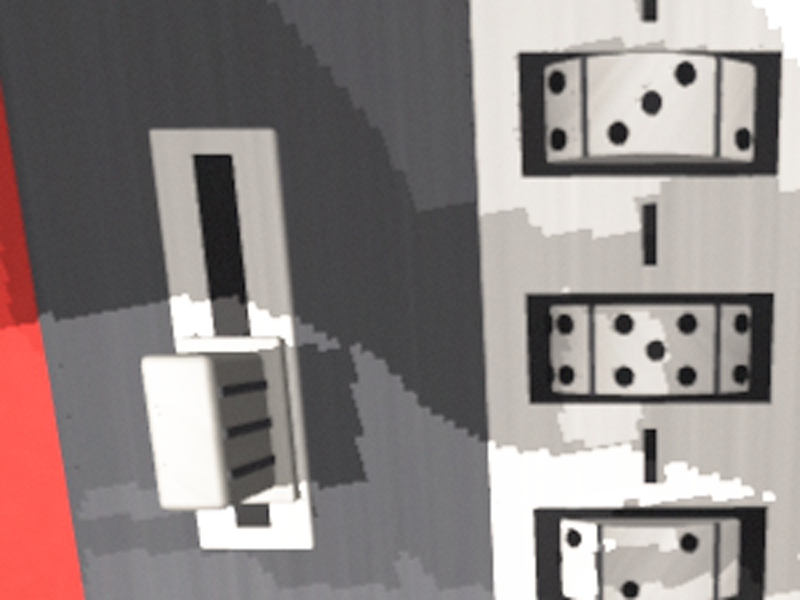

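All three wheels now read 3, 5 and 2. The left pip is at 651 against its ridge at 650, the middle pip at 656, and the right pips' mean at about 659 against 651, which is roughly 0.05 rad off. The knob is at the right end of its slot, with its top face centred near (185,432). Next I'll work out the move to the knob.

Run:
```python
from h import *
c=env.get_calibration("wrist"); o=env.get_obs()
s=8/3; k=back(c,80+185/s,10+432/s,.133)
print('knob',k)
t=o['tool_pos']; y=np.radians(80.3); d=k-t; print(t,'dx',1e3*(d[:2]@[np.cos(y),np.sin(y)]),'dy',1e3*(d[:2]@[np.sin(y),-np.cos(y)]), o['qpos'])
m=np.array([.5627,-.125]); e=np.array([np.cos(np.radians(-9.75)),np.sin(np.radians(-9.75))]); print('case x rel middle wheel (exp -90)',1e3*((k[:2]-m)@e),'case y',1e3*((k[:2]-m)@[-e[1],e[0]]))
```

```text
knob [ 0.47135331 -0.12452828  0.133     ]
[ 0.54631312 -0.19627457  0.17133557] dx 58.09063517716106 dy -85.97663525533798 [-14.85099939  13.2501866   37.04725145  98.45591659  -8.43760354
  71.12652691  14.63779882]
case x rel middle wheel (exp -90) -90.1071713075413 case y -15.00461210740422
```

{"name": "send_rows", "arguments": {
  "plan": [
    [50, 29, -35, 0, 0, 0, 0],
    [50, 29, -35, 0, 0, 0, 0],
    [50, 0, -16, 0, 0, 0, 0],
    [50, 0, 0, 0, 0, 0, 0],
    [50, 0, 0, 10, 0, 0, 0],
    [50, 0, 0, 20, 0, 0, 0],
    [50, 0, 0, 0, 0, 0, 0]
  ],
  "grip_force": 20
}}

```text
time_s: 24.0
tool_pos: [0.4699, -0.126, 0.139]
tool_rot: [-179.7, 0.1, 80.3]
force: [0.2, 0.9, -0.5]
grip_width: 0.0465
```

{"name": "send_rows", "arguments": {
  "plan": [
    [50, 0, 0, 10, 0, 0, 0],
    [50, 0, 0, 15, 0, 0, 0],
    [50, 0, 0, 9, 0, 0, 0],
    [50, 0, 0, 0, 0, 0, 0],
    [50, 0, 0, 0, 0, 0, 0]
  ]
}}

```text
time_s: 24.5
tool_pos: [0.4714, -0.126, 0.1078]
tool_rot: [180.0, 0.0, 80.4]
force: [-0.1, -0.5, 0.2]
grip_width: 0.0499
```

{"name": "send_rows", "arguments": {
  "plan": [
    [5, 0, 0, 0, 0, 0, 0],
    [5, 0, 0, 0, 0, 0, 0],
    [5, 0, 0, 0, 0, 0, 0],
    [5, 0, 0, 0, 0, 0, 0],
    [5, 0, 0, 0, 0, 0, 0],
    [5, 0, 0, 0, 0, 0, 0]
  ]
}}

```text
time_s: 25.1
tool_pos: [0.4697, -0.1255, 0.1076]
tool_rot: [-179.8, -0.0, 80.4]
force: [-5.2, 1.5, 4.9]
grip_width: 0.014
```

The fingers closed on the knob at 14 mm. I'll slide it left.

{"name": "send_rows", "arguments": {
  "plan": [
    [5, 2, 0, 0, 0, 0, 0],
    [5, 3, 0, 0, 0, 0, 0],
    [5, 4, 0, 0, 0, 0, 0],
    [5, 4, 0, 0, 0, 0, 0],
    [5, 4, 0, 0, 0, 0, 0],
    [5, 0, 0, 0, 0, 0, 0]
  ]
}}

```text
time_s: 25.7
tool_pos: [0.4723, -0.1098, 0.1076]
tool_rot: [-179.8, 0.1, 80.4]
force: [-5.8, -1.4, 4.6]
grip_width: 0.0144
```

{"name": "send_rows", "arguments": {
  "plan": [
    [5, 4, 0, 0, 0, 0, 0],
    [5, 4, 0, 0, 0, 0, 0],
    [5, 3, 0, 0, 0, 0, 0],
    [5, 2, 0, 0, 0, 0, 0],
    [5, 1, 0, 0, 0, 0, 0],
    [5, 1, 0, 0, 0, 0, 0],
    [5, 0, 0, 0, 0, 0, 0]
  ]
}}

```text
time_s: 26.4
tool_pos: [0.4747, -0.0959, 0.1076]
tool_rot: [-179.8, 0.1, 80.3]
force: [-5.5, -3.6, 5.6]
grip_width: 0.0141
```

{"name": "send_rows", "arguments": {
  "plan": [
    [5, 1, 0, 0, 0, 0, 0],
    [5, 1, 0, 0, 0, 0, 0],
    [5, 1, 0, 0, 0, 0, 0],
    [5, 0, 0, 0, 0, 0, 0]
  ]
}}

```text
time_s: 26.8
tool_pos: [0.4747, -0.0958, 0.1076]
tool_rot: [-179.8, 0.3, 80.2]
force: [-7.3, -8.4, 5.9]
grip_width: 0.0139
```

{"name": "send_rows", "arguments": {
  "plan": [
    [50, 0, 0, 0, 0, 0, 0],
    [50, 0, 0, 0, 0, 0, 0],
    [50, 0, 0, 0, 0, 0, 0],
    [50, 0, 0, 0, 0, 0, 0],
    [50, 0, 0, -15, 0, 0, 0],
    [50, 0, 0, -25, 0, 0, 0],
    [50, 0, 0, -25, 0, 0, 0],
    [50, -45, 10, 0, 0, 0, 0],
    [50, -45, 10, 0, 0, 0, 0],
    [50, 0, 20, 0, 0, 0, 0],
    [50, 0, 0, 0, 0, 0, 0],
    [50, 0, 0, 0, 0, 0, 0]
  ]
}}

```text
time_s: 28.0
tool_pos: [0.5012, -0.1858, 0.1722]
tool_rot: [-179.9, 0.0, 80.4]
force: [-0.0, 0.5, -0.4]
grip_width: 0.0502
```

Run:
```python
from h import *
o=env.get_obs(); print(o['tool_pos'],o['force'])
cal=env.get_calibration("wrist");a=env.read_camera("wrist")[:,:,::-1]
for k,p in dict(L=(.570,-.0795,.113),R=(.5542,-.170,.113),K=(.4765,-.095,.133)).items(): print(k,proj(cal,p)*1.25)
cv2.imwrite("pics/w8.png",cv2.resize(a,(800,600),interpolation=cv2.INTER_CUBIC))
```

```text
[ 0.50118232 -0.18583182  0.17221517] [-0.03379468  0.5300861  -0.44560631]
L [518.20407047  67.95586779]
R [503.25777827 283.34047805]
K [296.93479851 144.64336851]
```

View pics/w8.png

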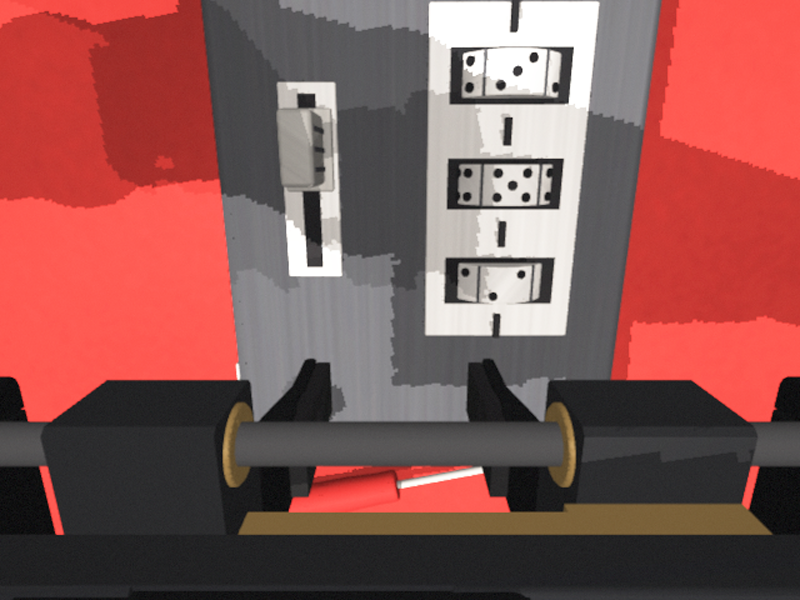

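The picture shows the knob at the left end of its slot, about (300,148), and the wheels at 3, 5 and 2. The gripper is open and clear of everything, so I'm handing in.

```bash
python3 -c "
from cell import env
print(env.sign_off())"
```

```text
the job is handed in; nothing more can be done
None
```

The case should be unlocked: the wheels read 3, 5, 2 and the bolt knob is at the left end of its slot. I handed in at about 28 s of the 67 s allowed; sign-off reports no verdict.

- **Wheels:** I rolled the right wheel from about 2.43 rad (past 3) back to 2, and the left wheel from 1 to 3. I used closed fingertips at roughly 6–11 N vertical force; these are readings at the end of each move, not a continuous record. The last close-up put the left wheel within about 0.02 rad of its number and the right about 0.05 rad high. The middle wheel was never touched and still reads 5.
- **Bolt:** I gripped the knob, slid it about 30 mm until it stopped moving and the side force rose, then let go.
- **Last picture:** the wheels show 3, 5, 2, the gripper is open and clear, and the force reading is near zero.
- **What went less cleanly:** the right wheel needed one extra corrective stroke. During its descents I twice saw a 6–7 N sideways force, which did no visible harm.
- **Not checked:** I did not re-measure the surrounding tools at the end. All fingertip contact I commanded was on the two outer wheels and the knob.

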